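# Centre the incense burner on its stand

### The job

The small clay incense burner was put down near the edge of its little wooden stand. Nudge it to the middle of the stand with light taps of a fingertip on its outside, so that it stands upright and centred, and then leave it alone. Do not take it between the fingers, lift it, tip it or knock it off; leave the stand where it is and do not disturb the jebena or the cups.

Things in the scene. Friction and masses are not known exactly. Their poses are not given: they have to be found in the camera images.
- burner: Loose top-heavy clay goblet, round, 82 mm tall, 190 g +-1/3, origin: centre of foot's underside, z up. Foot 42 mm across, stem 29, bowl widest (62) 43-48 mm up, rim 55. An upright finger meets it at that belt; pushed there slowly it slides (under 2 N); pushed near the rim or struck fast it tips. Starts 14-21 mm off the stand's centre, any direction.
- stand: Turned wooden stand, a loose round disc 90 mm in diameter and 24 mm tall, flat on top, 260 g, on the tiled bench. Origin: centre of its underside, z up; its top centre is 24 mm above the origin. Its yaw has no visible meaning. It stays put when only the burner is pushed.
- jebena: Bystander: black clay coffee pot, 216 mm tall with its straw stopper, round belly 122 mm in diameter, origin at the centre of its underside. Spout reaches 95 mm out along its own +x (70 to 140 mm up), handle 77 mm out along -x (75 to 180 mm up).
- cini_a: Bystander: white handleless cup, 64 mm across the rim, 34 mm across the foot, 50 mm tall, origin at the centre of its underside.
- cini_b: Bystander: a second cup of the same kind and size.
- cini_c: Bystander: a third cup of the same kind and size.

How it is judged:
By the outcome, as a careful person would: the job done as asked, in the order asked, and still so for the second after the job is handed in, with the robot touching nothing.
It also fails if it takes over 51 s, if anything falls off the work surface, if the arm or the gripper's body presses on something with over 40 N, if the wrist force passes 120 N, or if a joint passes its speed limit or range.

### The arm

A 6-joint arm with a two-finger parallel gripper is mounted at the origin on the work surface. World frame = base frame: x ahead of the robot, y to its left, z up, the work surface at z = 0. Lengths are in mm, angles in rad, forces in N, time in s.
With the tool pointing down it reaches from about 275 to 750 mm from the base axis. Payload 10.2 kg.
Tool frame: the origin (TCP) lies between the finger pads; the fingertips stand 17 mm ahead of it and the grasp point (between the pads) lies 2 mm behind it (tips_ahead is the distance from the TCP to the fingertips, in mm); z points along the fingers, y is the line along which they close (so a half turn about z gives the same grasp; the last joint's range is limited). The gripper opens to 85 mm and grips with 20 to 120 N. Pads are 22 mm wide; open, the fingers measure 114 mm over their backs; the gripper's body (76 mm by 85 mm) begins 54 mm behind the grasp point. The pads swing forward as they close: fully open they stand 13 mm farther back than shut.
Start: joints at [1.121, 0.313, 1.498, -0, 1.331, -0.223], TCP at [118.064, 511.558, 248.294] pointing down, gripper open.
Joint ranges: [-2.94, 2.94], [-0.97, 2.17], [0.19, 2.56], [-1.23, 4.37], [0.02, 3.11], [-2.88, 2.88]. Speed limits (rad/s): [2.39, 2.39, 3.01, 3.14, 3.14, 3.14].

### API

Orientations are given as a unit quaternion [w, x, y, z].
In Python, from rig import sense, capture, finish_job, boxes_of, tips_ahead gives the robot as it stands.
- The arm moves only by the tool drive_tool, never from a script. Its argument "commands" is text: rows parted by semicolons, each of 7 numbers parted by spaces: the shift along the world's x, y, z in units of 0.1 m (1.0 is 0.1 m), then the turn, a rotation vector about the world's x, y, z in units of pi/4 rad (1.0 is pi/4 rad), then the opening in per cent of the stroke, from 0 (shut) to 100 (fully open). A call has 1 to 20 rows; each row shifts and turns the commanded pose from where the row before left it; what a row does not reach is not made up. A row lasts 1/12 s, in which the tool goes at most 41.7 mm and 7.16 degrees, less where a joint would pass 70% of its speed; a pose out of reach is approached as far as the arm can. A call with a number of a shift or a turn outside -1 to 1 is refused whole. A call with a gripper value outside its range is refused whole. The fingers move at their own pace and stop on an object; "force" is the grip in N (left out, the last holds). Time passes only in rows, so rows that do not move let the fingers close. It gives the time, the measured TCP pose, the force, the opening and the grip force at its end, in the units of the state.
- sense(): the state, without advancing time (a new reading comes with each control period).
- capture(name): name is "scene" or "side" or "wrist"; returns a dict with "pixels" (384x512x3 uint8, blue, green, red), "fov_y" (degrees; the focal length in pixels is half the picture's height over the tangent of half this angle, whatever the lens; pixels are square), "cx", "cy" (the principal point, pixels), "position" and "attitude" of the camera in the world; the wrist camera has in their place "tool_from_camera" (4x4, takes a point from camera to tool coordinates, whose origin is the TCP and whose axes are the flange's). Camera axes: x right, y down, z forward; pixel columns grow to the right and rows downward; lengths in mm; the calibration is good to about 2 mm. A picture is of the moment at which its call begins: read the wrist's pose just before it. There is no depth.
- finish_job(): hands the job in; it is judged then, once.
Trained networks look in a picture, given as the dict that the camera call returned (one of the last four; its "shot" number tells which), for a name from the list of things; names that differ only in an ending like _2 or _b are one class to them, and where a whole thing is asked for, a point or a joint stands for the part that bears it (a point fixed in the world has none). Each returns a list of dicts, best first, with "confidence" (0 to 1); they miss things now and then, are a little off and sometimes report something else, mostly with a low value. They report only what shows in the picture. A call takes as long as a camera call.
- boxes_of(picture, name): "position" ([column, row] in pixels, amid what is visible of it).
The state is a dict: "time_s": time; "joints": joint angles; "dq": joint speeds; "tau": joint torques, N m; "eef_pos": TCP position; "ee_rot": TCP orientation; "force": force on the tool from outside, world axes, zero at the start; "wrist_torque": the same for the moment, N m; "grip_width": opening from 0.0 (shut) to 1.0 (fully open); "grip_force": force on a finger pad.
Only numpy, scipy, OpenCV 4.12 (cv2) and the standard library are available. Lean on these libraries where they do the work, as an engineer would, in place of code of your own. Each camera call takes 0.05 s, during which the arm holds its last target. There are 200 camera calls.

## Working session

There is one attempt and no reset: what is moved stays moved. The work goes in short steps, Python scripts to look and compute and a tool call to move; the robot and the scene stay as the last step left them, time stands still between calls to the robot, and variables do not carry over. Pictures are saved under pics/ and viewed, at most 10 in all, crops included, and the job is handed in when it is done.

Besides the shell and the picture viewer there is one more tool, called after "Request:" by a JSON object that holds its "method" and its "body", one argument or row to a line. drive_tool: Moves the arm, as the interface text tells. Shifts and turns lie within -1 to 1; 1 stands for 0.1 m of shift or pi/4 rad of turn. Its arguments: {"type":"object","properties":{"commands":{"type":"string"},"force":{"type":"number"}},"required":["commands"]}

```bash
mkdir -p pics
cat > h.py <<'E'
import numpy as np, cv2
from rig import sense, capture, finish_job, boxes_of, tips_ahead
from scipy.spatial.transform import Rotation as R
def rot(a):
    a=np.array(a,float)
    return a if a.shape==(3,3) else R.from_quat([a[1],a[2],a[3],a[0]]).as_matrix()
def cam(name):
    s=sense(); p=capture(name)
    if 'position' in p: C=np.array(p['position'],float); M=rot(p['attitude'])
    else:
        T=np.array(p['tool_from_camera']); W=rot(s['ee_rot']); M=W@T[:3,:3]; C=W@T[:3,3]+np.array(s['eef_pos'])
    f=p['pixels'].shape[0]/2/np.tan(np.radians(p['fov_y'])/2)
    return p,C,M,f
def onplane(c,uv,z):
    p,C,M,f=c; d=M@np.array([(uv[0]-p['cx'])/f,(uv[1]-p['cy'])/f,1]); return C+d*(z-C[2])/d[2]
def proj(c,X):
    p,C,M,f=c; q=(np.atleast_2d(X)-C)@M; return np.c_[p['cx']+f*q[:,0]/q[:,2],p['cy']+f*q[:,1]/q[:,2]]
E
python3 - <<'E'
from h import *
im=[]
for n in('scene','side','wrist'):
    c=cam(n); im.append(c[0]['pixels']); print(n,c[1].round(),c[2].round(2).tolist(),round(c[3]))
    for k,z in (('burner',65),('stand',12),('jebena',90),('cini_a',25)):
        for b in boxes_of(c[0],k)[:4]: print(k,np.round(b['position']),round(b['confidence'],2),onplane(c,b['position'],z).round())
    cv2.imwrite(f'pics/{n}.png',c[0]['pixels'])
cv2.imwrite('pics/all.png',cv2.resize(np.hstack(im[:2]),(800,300)))
print(sense(),tips_ahead)
E
```

```text
scene [1137. -518.  873.] [[0.66, 0.55, -0.51], [0.75, -0.48, 0.46], [0.01, -0.69, -0.72]] 478
burner [255. 222.] 0.93 [619. -66.  65.]
stand [242. 240.] 0.93 [606. -94.  12.]
jebena [325. 108.] 0.79 [450. 337.  90.]
cini_a [177. 304.] 0.98 [ 652. -303.   25.]
cini_a [387. 164.] 0.84 [670. 347.  25.]
cini_a [116. 236.] 0.78 [ 417. -307.   25.]
side [ 279. -633.  596.] [[0.91, -0.25, 0.33], [-0.41, -0.57, 0.71], [0.01, -0.78, -0.62]] 386
burner [291. 192.] 0.6 [631. -61.  65.]
stand [280. 216.] 0.78 [602. -72.  12.]
jebena [156. 119.] 0.96 [428. 341.  90.]
cini_a [255. 319.] 0.96 [ 438. -297.   25.]
cini_a [241. 123.] 0.7 [677. 338.  25.]
cini_a [362. 278.] 0.65 [ 657. -298.   25.]
wrist [ 42. 529. 375.] [[0.22, 0.93, 0.3], [0.97, -0.21, -0.07], [0.0, 0.3, -0.95]] 334
{'time_s': 0.75, 'joints': array([ 1.12057927e+00,  3.12887379e-01,  1.49773298e+00, -2.20751635e-05,
        1.33102016e+00, -2.23413774e-01]), 'dq': array([-1.11134560e-06, -7.00146624e-04, -7.02629793e-04, -7.69247187e-04,
       -8.58229105e-04, -1.07021175e-03]), 'tau': array([-2.97193228e-04, -4.12127280e+01, -2.59882897e+01, -1.64691437e-04,
        4.76704809e-04,  1.82250409e-05]), 'eef_pos': array([118.07200807, 511.53792032, 248.2882072 ]), 'ee_rot': array([ 2.20921285e-06,  1.13156135e-01,  9.93577218e-01, -2.61334530e-05]), 'force': array([ 0.0450628 , -0.76580446, -0.00992548]), 'wrist_torque': array([-0.01381293,  0.03008307, -0.02011904]), 'grip_force': 0.0, 'grip_width': 0.999546460044059} 17.0
```

Run:
```python
import cv2,numpy as np
a=cv2.imread('pics/scene.png')[170:290,175:335];b=cv2.imread('pics/side.png')[140:260,205:365]
f=lambda x:cv2.resize(x,None,fx=2.5*2,fy=2.5*2,interpolation=cv2.INTER_CUBIC)
cv2.imwrite('pics/crop.png',np.hstack([f(a)[:, :800],f(b)])[:, :1600][::2,::2])
```

```text
(no output)
```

View pics/all.png

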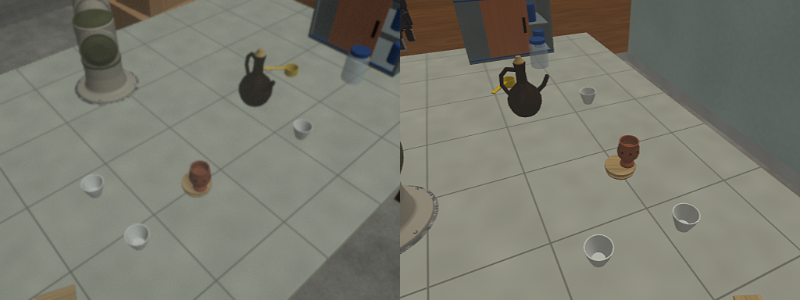

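View pics/crop.png

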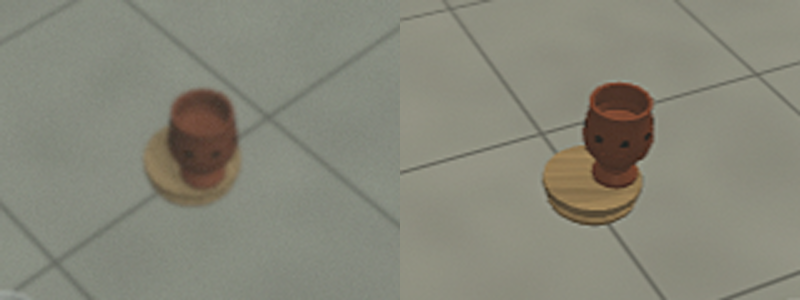

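```bash
cat >> h.py <<'E'
from scipy.optimize import minimize
PROF=np.array([[0,21],[8,20],[16,14.5],[22,14.5],[43,31],[48,31],[82,27.5]],float)
th=np.linspace(0,2*np.pi,40,endpoint=False); RING=np.c_[np.cos(th),np.sin(th)]
def hulls(c,x,y,levels,S,o):
    P=[((proj(c,np.c_[RING*r+[x,y],np.full(40,z)])-o+.5)*S).astype(np.float32) for z,r in levels]
    return [cv2.convexHull(np.r_[a,b]) for a,b in zip(P,P[1:])]
def masks(im):
    h=cv2.cvtColor(im,cv2.COLOR_BGR2HSV).astype(int); H,Sa,V=h[...,0],h[...,1],h[...,2]
    b=((H<11)|(H>170))&(Sa>85); s=(H>=11)&(H<28)&(Sa>60)
    return b,s
def fit(c,g,save=None):
    """g: burner x,y, stand x,y guess -> fit in this camera"""
    p=c[0]; S=4; pp=np.r_[proj(c,[g[0],g[1],65.]),proj(c,[g[2],g[3],12.])]
    dist=np.linalg.norm(c[1]-[g[2],g[3],12]); w=int(85*c[3]/dist)
    o=np.clip(pp.mean(0).astype(int)-w,0,None); im=p['pixels'][o[1]:o[1]+2*w,o[0]:o[0]+2*w]
    b,s=masks(im); tgt=cv2.GaussianBlur(np.dstack([b,s]).astype(np.float32),(0,0),1)
    bl=np.c_[PROF[:,0]+24,PROF[:,1]]; sl=[(0,44),(24,45)]
    def render(q):
        out=[]
        for lv,xy in((bl,q[:2]),(sl,q[2:])):
            m=np.zeros((im.shape[0]*S,im.shape[1]*S),np.uint8)
            for h in hulls(c,*xy,lv,S,o): cv2.fillConvexPoly(m,np.round(h*16).astype(np.int32),1,shift=4)
            out.append(m)
        out[1]=out[1]&(1-out[0])
        return [cv2.GaussianBlur(cv2.resize(m.astype(np.float32),im.shape[1::-1],interpolation=cv2.INTER_AREA),(0,0),1) for m in out]
    def cost(q): return sum(((r-tgt[...,i])**2).sum() for i,r in enumerate(render(q)))
    g=np.array(g,float)
    for st in(12,3): g=minimize(cost,g,method='Nelder-Mead',options=dict(initial_simplex=np.vstack([g,g+st*np.eye(4)]),xatol=.05,fatol=.01)).x
    if save:
        r=render(g); v=im.copy(); v2=np.dstack([r[0],tgt[...,0],tgt[...,1]])*255
        v3=np.hstack([v,v2.astype(np.uint8)]); k=760/v3.shape[1]; cv2.imwrite(save,cv2.resize(v3,None,fx=k,fy=k))
    return g,cost(g)/(tgt**2).sum()
E
python3 - <<'E'
from h import *
for n in('scene','side'):
    c=cam(n); g,e=fit(c,[615,-70,600,-75],f'pics/fit_{n}.png'); print(n,g.round(1),e,(g[:2]-g[2:]).round(1))
a,b=[cv2.imread(f'pics/fit_{n}.png')[:300] for n in('scene','side')]
a,b=[cv2.resize(x,(600,250)) for x in[cv2.imread(f'pics/fit_{n}.png') for n in('scene','side')]]
cv2.imwrite('pics/fits.png',np.vstack([a,b]))
E
```

```text
scene [625.6 -69.1 603.4 -62. ] 0.29390222 [22.3 -7.1]
side [627.5 -71.4 610.8 -62.2] 0.04381542 [16.7 -9.2]
```

View pics/fits.png

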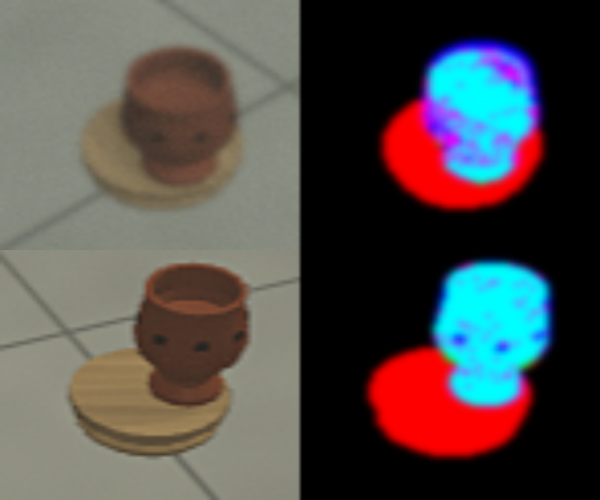

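Side view gives a clean fit: burner about 19 mm off the centre toward +x, −y. I approach from its far side with the gripper shut.

Request:
{"method": "drive_tool", "body": {
  "commands": "0 0 0.25 0 0 0 0;0 0 0.25 0 0 0 0;0.27 -0.29 0 0 0 -0.02 0;0.27 -0.29 0 0 0 -0.02 0;0.27 -0.29 0 0 0 -0.02 0;0.27 -0.29 0 0 0 -0.02 0;0.27 -0.29 0 0 0 -0.02 0;0.27 -0.29 0 0 0 -0.02 0;0.27 -0.29 0 0 0 -0.02 0;0.27 -0.29 0 0 0 -0.02 0;0.27 -0.29 0 0 0 -0.02 0;0.27 -0.29 0 0 0 -0.02 0;0.27 -0.29 0 0 0 -0.02 0;0.27 -0.29 0 0 0 -0.02 0;0.27 -0.29 0 0 0 -0.02 0;0.27 -0.29 0 0 0 -0.02 0;0.27 -0.29 0 0 0 -0.02 0;0.27 -0.29 0 0 0 -0.02 0;0.27 -0.29 0 0 0 -0.02 0;0.27 -0.29 0 0 0 -0.02 0"
}}

```text
time_s: 2.52
eef_pos: [605.1, -12.2, 298.2]
ee_rot: [0.0, 0.253, 0.968, 0.0]
force: [-0.4, 1.3, 0.1]
grip_width: -0.002
grip_force: 0.0
```

Request:
{"method": "drive_tool", "body": {
  "commands": "0.27 -0.29 0 0 0 0 0;0.27 -0.29 0 0 0 0 0;0.28 -0.34 0 0 0 0 0;0 0 -0.2 0 0 0 0;0 0 -0.2 0 0 0 0;0 0 0 0 0 0 0;0 0 0 0 0 0 0"
}}

```text
time_s: 3.1
eef_pos: [684.2, -100.4, 257.7]
ee_rot: [-0.001, 0.252, 0.968, 0.0]
force: [-0.4, 0.5, 0.9]
grip_width: -0.001
grip_force: 0.0
```

Run:
```python
from h import *
s=sense(); print(s['time_s'],s['eef_pos'],s['ee_rot'],rot(s['ee_rot'])[:,0],s['grip_width'],s['force'])
for n in('wrist','side'):
    c=cam(n); g,e=fit(c,[627,-71,610,-62],f'pics/f1_{n}.png'); print(n,g.round(1),e,(g[:2]-g[2:]).round(1))
    cv2.imwrite(f'pics/w1_{n}.png',c[0]['pixels'])
```

```text
3.1 [ 684.23023512 -100.43684824  257.73214685] [-1.12987462e-03  2.51973371e-01  9.67733506e-01  7.30472669e-05] [-0.87301629  0.48768598  0.00222365] -0.0005815872019970113 [-0.42051533  0.48078297  0.89792096]
wrist [629.1 -71.8 609.5 -66.8] 0.004571243 [19.6 -5. ]
side [627.4 -71.1 610.7 -62.2] 0.041875247 [16.6 -8.9]
```

View pics/f1_wrist.png

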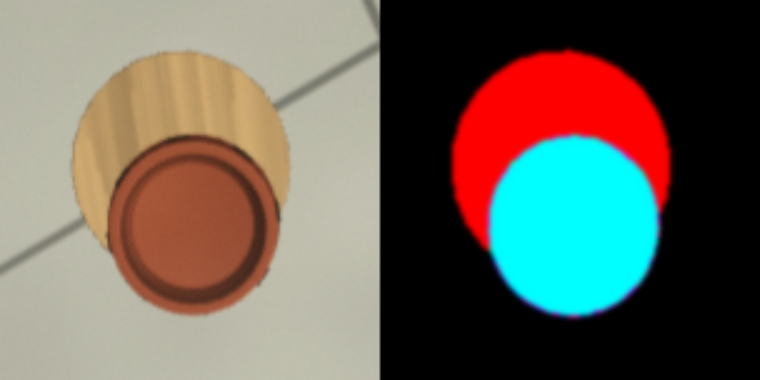

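Request:
{"method": "drive_tool", "body": {
  "commands": "0.03 0.04 -0.2 0 0 0.11 0;0.03 0.04 -0.3 0 0 0.11 0;0.03 0.04 -0.3 0 0 0.11 0;0 0 -0.3 0 0 0 0;0 0 -0.3 0 0 0 0;0 0 -0.26 0 0 0 0;0 0 -0.15 0 0 0 0;0 0 -0.05 0 0 0 0;0 0 0 0 0 0 0;0 0 0 0 0 0 0"
}}

```text
time_s: 4.03
eef_pos: [694.4, -88.7, 74.5]
ee_rot: [0.001, 0.125, 0.992, -0.0]
force: [-1.0, 0.6, 0.5]
grip_width: 0.001
grip_force: 0.0
```

Run:
```python
from h import *
s=sense(); print(s['time_s'],s['eef_pos'],rot(s['ee_rot'])[:,0],s['force'])
for n in('wrist','side'):
    c=cam(n); g,e=fit(c,[628,-72,610,-66],f'pics/f2_{n}.png'); print(n,g.round(1),e,(g[:2]-g[2:]).round(1))
    cv2.imwrite(f'pics/w2_{n}.png',c[0]['pixels'])
```

```text
4.0333 [694.40664156 -88.68789271  74.45378427] [-0.96888005  0.24751262 -0.00299041] [-1.04341498  0.56315353  0.52336928]
wrist [629.3 -71.8 609.9 -67. ] 0.0018292854 [19.4 -4.8]
side [627.2 -71.  610.8 -62.2] 0.03817779 [16.4 -8.8]
```

View pics/w2_wrist.png

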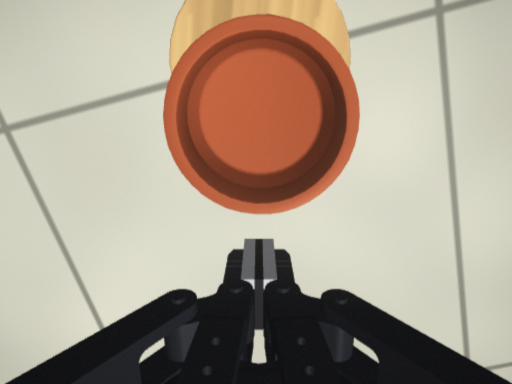

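Request:
{"method": "drive_tool", "body": {
  "commands": "-0.03 0.0074 0 0 0 0 0;-0.03 0.0074 0 0 0 0 0;-0.03 0.0074 0 0 0 0 0;-0.03 0.0074 0 0 0 0 0;-0.03 0.0074 0 0 0 0 0;-0.02 0.005 0 0 0 0 0;-0.01 0.0025 0 0 0 0 0;-0.01 0.0025 0 0 0 0 0;-0.01 0.0025 0 0 0 0 0;-0.01 0.0025 0 0 0 0 0;-0.01 0.0025 0 0 0 0 0;-0.01 0.0025 0 0 0 0 0;-0.01 0.0025 0 0 0 0 0;-0.01 0.0025 0 0 0 0 0;-0.01 0.0025 0 0 0 0 0;-0.01 0.0025 0 0 0 0 0;-0.01 0.0025 0 0 0 0 0;-0.01 0.0025 0 0 0 0 0;-0.01 0.0025 0 0 0 0 0;-0.01 0.0025 0 0 0 0 0"
}}

```text
time_s: 5.8
eef_pos: [662.5, -80.9, 72.3]
ee_rot: [0.0, 0.125, 0.992, -0.0]
force: [-0.1, 0.1, 0.5]
grip_width: -0.001
grip_force: 0.6
```

```bash
cat > look.py <<'E'
from h import *
s=sense(); print(s['time_s'],s['eef_pos'],rot(s['ee_rot'])[:,0],s['force'])
import sys
g0=[float(v) for v in sys.argv[1:5]]
for n in('wrist','side'):
    c=cam(n); g,e=fit(c,g0); print(n,g.round(1),round(float(e),4),(g[:2]-g[2:]).round(1))
    cv2.imwrite(f'pics/{n}_{s["time_s"]:.1f}.png',c[0]['pixels'])
E
python3 look.py 624 -70 610 -67
```

```text
5.8 [662.49680794 -80.90143426  72.34601525] [-9.68814920e-01  2.47785442e-01 -1.58790434e-04] [-0.09301533  0.09576254  0.48143193]
wrist [622.6 -69.8 609.6 -66.9] 0.0054 [13.  -2.8]
side [620.7 -69.1 611.2 -61.5] 0.0338 [ 9.5 -7.6]
```

Request:
{"method": "drive_tool", "body": {
  "commands": "-0.01 0.0023 0 0 0 0 0;-0.01 0.0023 0 0 0 0 0;-0.01 0.0023 0 0 0 0 0;-0.01 0.0023 0 0 0 0 0;-0.01 0.0023 0 0 0 0 0;-0.01 0.0023 0 0 0 0 0;-0.01 0.0023 0 0 0 0 0;-0.01 0.0023 0 0 0 0 0;-0.01 0.0023 0 0 0 0 0;-0.01 0.0023 0 0 0 0 0;-0.008 0.002 0 0 0 0 0;0 0 0 0 0 0 0"
}}

```text
time_s: 6.9
eef_pos: [651.6, -78.4, 72.3]
ee_rot: [-0.0, 0.125, 0.992, -0.0]
force: [0.6, -0.2, 1.2]
grip_width: -0.001
grip_force: 0.4
```

```bash
python3 look.py 612 -67 610 -67
```

```text
6.9 [651.60724964 -78.35556864  72.28521827] [-9.68839887e-01  2.47687798e-01  1.64625093e-04] [ 0.64871642 -0.21620654  1.16465325]
wrist [611.9 -66.6 609.7 -66.9] 0.006 [2.2 0.2]
side [610.2 -65.9 610.2 -61.9] 0.0402 [-0.  -3.9]
```

Request:
{"method": "drive_tool", "body": {
  "commands": "0.05 -0.012 0 0 0 0 0;0.15 -0.037 0 0 0 0 0;0.15 -0.037 0.1 0 0 0 0;0 0 0.3 0 0 0 0;0 0 0.3 0 0 0 0;0 0 0.3 0 0 0 0;0 0 0.3 0 0 0 0;0 0 0.3 0 0 0 0;0 0 0.1 0 0 0 0;0 0 0 0 0 0 0;0 0 0 0 0 0 0;0 0 0 0 0 0 0"
}}

```text
time_s: 8.0
eef_pos: [686.3, -86.9, 239.7]
ee_rot: [-0.002, 0.125, 0.992, 0.0]
force: [-0.1, -1.2, -0.3]
grip_width: -0.006
grip_force: 0.0
```

```bash
python3 look.py 612 -67 610 -67; python3 -c "
from h import *;print(sense()['joints'])"
```

```text
8.0 [686.27119235 -86.89152655 239.72774108] [-0.96879924  0.24781487  0.00397917] [-0.12057827 -1.17106364 -0.32178614]
wrist [611.7 -66.6 609.4 -66.9] 0.004 [2.3 0.2]
side [609.9 -65.7 610.4 -61.5] 0.0421 [-0.5 -4.2]
[-2.94848304e-01  7.13328402e-01  8.97300224e-01 -2.72314794e-05
  1.53449138e+00 -1.61530166e+00]
```

Request:
{"method": "drive_tool", "body": {
  "commands": "-0.07 -0.03 0 0 0 -0.14 0;-0.07 -0.03 0 0 0 -0.14 0;-0.07 -0.03 0 0 0 -0.14 0;-0.07 -0.03 0 0 0 -0.14 0;-0.07 -0.03 0 0 0 -0.14 0;-0.07 -0.03 0 0 0 -0.14 0;-0.07 -0.03 0 0 0 -0.14 0;-0.07 -0.03 0 0 0 -0.14 0;-0.07 -0.03 0 0 0 -0.14 0;-0.07 -0.03 0 0 0 -0.14 0;-0.07 -0.03 0 0 0 -0.14 0;-0.07 -0.03 0 0 0 -0.14 0;-0.07 -0.03 0 0 0 -0.14 0;0 0 0 0 0 0 0;0 0 0 0 0 0 0;0 0 0 0 0 0 0"
}}

```text
time_s: 9.43
eef_pos: [595.9, -125.8, 241.9]
ee_rot: [-0.0, 0.744, 0.669, -0.0]
force: [0.6, -0.2, 1.0]
grip_width: -0.0
grip_force: 0.0
```

```bash
python3 look.py 612 -67 610 -67; python3 -c "
from h import *;print(sense()['joints'])"
```

```text
9.4333 [ 595.94105195 -125.83090215  241.85012047] [1.05597507e-01 9.94408909e-01 2.98481001e-04] [ 0.60642121 -0.21276845  0.99312263]
wrist [611.6 -66.3 609.4 -66.6] 0.0092 [2.2 0.3]
side [609.9 -66.4 610.5 -61.1] 0.0437 [-0.6 -5.3]
[-4.00155675e-01  5.05839688e-01  1.23314886e+00  6.22742882e-05
  1.40301864e+00 -2.93448702e-01]
```

Request:
{"method": "drive_tool", "body": {
  "commands": "0.044 0.041 0 0 0 0.142 0;0.044 0.041 0 0 0 0.142 0;0.044 0.041 0 0 0 0.142 0;0.044 0.041 0 0 0 0.142 0;0.044 0.041 0 0 0 0.142 0;0.044 0.041 0 0 0 0.142 0;0.044 0.041 0 0 0 0.142 0;0.044 0.041 0 0 0 0.142 0;0.044 0.041 0 0 0 0.142 0;0.044 0.041 0 0 0 0.142 0;0.044 0.041 0 0 0 0.142 0;0.044 0.041 0 0 0 0.142 0;0.044 0.041 0 0 0 0.142 0;0.044 0.041 0 0 0 0.142 0;0.044 0.041 0 0 0 0.142 0;0.044 0.041 0 0 0 0.142 0;0.06 0 0 0 0 0 0;0 0 0 0 0 0 0;0 0 0 0 0 0 0"
}}

```text
time_s: 11.12
eef_pos: [672.2, -60.2, 241.8]
ee_rot: [-0.0, -0.053, 0.999, 0.0]
force: [0.2, 1.0, 0.1]
grip_width: -0.0
grip_force: 0.0
```

Request:
{"method": "drive_tool", "body": {
  "commands": "0 0 -0.3 0 0 0 0;0 0 -0.3 0 0 0 0;0 0 -0.3 0 0 0 0;0 0 -0.3 0 0 0 0;0 0 -0.3 0 0 0 0;0 0 -0.15 0 0 0 0;0 0 -0.04 0 0 0 0;0 0 0 0 0 0 0;0 0 0 0 0 0 0;0 0 0 0 0 0 0"
}}

```text
time_s: 11.95
eef_pos: [672.9, -60.6, 75.2]
ee_rot: [0.001, -0.052, 0.999, -0.0]
force: [-0.4, 0.7, 0.0]
grip_width: 0.003
grip_force: 0.0
```

```bash
python3 look.py 612 -67 610 -67
```

```text
11.95 [672.90618272 -60.63960097  75.18252981] [-0.99453056 -0.10440902 -0.00277934] [-0.4431144   0.7293816   0.02595566]
wrist [611.9 -66.6 609.7 -66.8] 0.0024 [2.2 0.2]
side [609.9 -66.3 610.6 -61.1] 0.0411 [-0.6 -5.2]
```

Request:
{"method": "drive_tool", "body": {
  "commands": "-0.04 -0.004 0 0 0 0 0;-0.04 -0.004 0 0 0 0 0;-0.04 -0.004 0 0 0 0 0;-0.04 -0.004 0 0 0 0 0;-0.01 -0.001 0 0 0 0 0;-0.01 -0.001 0 0 0 0 0;-0.006 -0.001 0 0 0 0 0;-0.006 -0.001 0 0 0 0 0;-0.006 -0.001 0 0 0 0 0;-0.006 -0.001 0 0 0 0 0;-0.006 -0.001 0 0 0 0 0;-0.006 -0.001 0 0 0 0 0;-0.005 0 0 0 0 0 0;0 0 0 0 0 0 0;0 0 0 0 0 0 0"
}}

```text
time_s: 13.3
eef_pos: [650.1, -62.8, 73.3]
ee_rot: [0.0, -0.052, 0.999, -0.0]
force: [1.1, 1.2, 1.1]
grip_width: -0.0
grip_force: 0.6
```

```bash
python3 look.py 610 -67 610 -67
```

```text
13.3 [650.05020581 -62.84315323  73.30948487] [-9.94533691e-01 -1.04416178e-01 -1.51855004e-05] [1.10270097 1.19007435 1.13816812]
wrist [608.6 -66.9 609.7 -66.8] 0.0063 [-1.1 -0.1]
side [607.  -66.  610.8 -61.7] 0.0356 [-3.7 -4.3]
```

Request:
{"method": "drive_tool", "body": {
  "commands": "0.05 0.005 0 0 0 0 0;0.15 0.015 0 0 0 0 0;0.15 0.015 0.1 0 0 0 0;0 0 0.3 0 0 0 0;0 0 0.3 0 0 0 0;0 0 0.3 0 0 0 0;0 0 0.3 0 0 0 0;0 0 0.3 0 0 0 0;0 0 0.1 0 0 0 0;0 0 0 0 0 0 0;0 0 0 0 0 0 0;0 0 0 0 0 0 0;0 0 0 0 0 0 0;0 0 0 0 0 0 0"
}}

```text
time_s: 14.57
eef_pos: [684.8, -59.2, 241.7]
ee_rot: [-0.001, -0.052, 0.999, 0.0]
force: [-0.1, 0.1, -0.4]
grip_width: -0.003
grip_force: 0.0
```

```bash
python3 look.py 610 -67 610 -67; ls pics | tail -3
```

```text
14.5667 [684.77235188 -59.24658049 241.69091128] [-0.99453063 -0.10441793  0.00239268] [-0.0757353   0.13973561 -0.40452569]
wrist [608.4 -66.9 609.3 -66.8] 0.0043 [-1.  -0.1]
side [606.6 -66.4 610.5 -62. ] 0.047 [-3.9 -4.4]
wrist_6.9.png
wrist_8.0.png
wrist_9.4.png
```

```bash
python3 -c "
import cv2,numpy as np
a=cv2.imread('pics/wrist_14.6.png');b=cv2.imread('pics/side_14.6.png')[130:250,205:333]
cv2.imwrite('pics/fin.png',np.hstack([cv2.resize(a,(400,300)),cv2.resize(b,(320,300))]))"
```

```text
(no output)
```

View pics/fin.png

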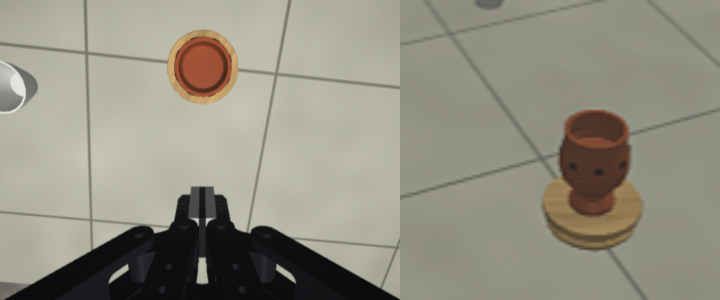

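The burner stands upright at the centre of the stand (wrist picture about (203,66), concentric), and the gripper is clear of it.

```bash
python3 -c "
from rig import finish_job;print(finish_job())"
```

```text
the job is handed in; nothing more can be done
None
```

The burner stands upright about 1 mm from the stand's centre by the wrist camera; I centred it with a few slow fingertip pushes, backed the gripper clear and handed the job in at about 15 s.

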